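# Open the dust hood's sash to its working mark

## Task

Get the dust hood on the bench ready for cutting: push its bolt back outward, clear of the lip, to unlock the sash, then push the counterweighted sash up with the fingers from beneath its blue lip until the white line on the lip stands level with the white line of the green marker on the left pillar, and leave it standing there with the hand clear. Only push, never pinch the knob or the lip; do not let the sash run far past the marker, and leave the cup, tape, pencil and glass cutter where they are.

Things in the scene. Friction and masses are not known exactly. Their poses are not given: they have to be found in the camera images.
- hood: Fixed white and grey dust hood, 165 deep x 460 wide x 547 mm high; its place and yaw vary. Origin: mid-width, 35 mm above the table (top of its chip drawer plinth); x to its back, y to its left, z up. Front face at x = -110 mm (back at 50), looking at the robot. White front pillars at y = -150 to -230 (right) and 150 to 230 mm (left); grey apron up to z = 124 mm; fixed clear window above z = 335 mm, behind which the clear sash rises.
- sash (a joint): Height of the sash above its closed seat, 0 (closed, as it starts) to 0.16 m. It is balanced by the counterweight and stays where it is left; friction of about 3 N, so it takes 3 to 6 N to push up slowly. Fingers that press against the lip can drag it down again when they withdraw straight down. While the bolt is shut it cannot rise.
- lip_edge (a point): Middle of the lower front edge of the sash's blue lip, moves with the sash; axes as the hood's. The lip is a straight level ledge 296 mm long (hood y), 12 mm thick (15 with the tread on top), standing out 35 mm in front of the hood's front face (46 mm from the sash panel). Sash closed: its underside is 165 mm above the table (hood z = 130), the space below it free down to the table, in front of the apron.
- lip_under: The blue lip itself (12 mm thick, seen from above a blue edge before a black tread), whose underside the fingers push; fixed to the sash. Origin is that of the hood raised by the sash's height, not on the lip: use point lip_edge.
- lip_top: Black rubber tread, 3 mm thick, on top of the blue lip, 5 mm behind its front edge; fixed to the sash. Fingers that press it and lip_under at the same time are pinching the lip. Origin as lip_under.
- lip_line (a point): White line on the front of the lip at its left end (30 mm long, level), 7 mm above the lip's underside: this point is at the line's left end. It must come level with point marker_line.
- marker: Green plastic clip with a white level line and a nose that points to the sash, fixed on the front of the left pillar; 9 mm proud of it, 30 mm wide, 22 mm high. Its height is different each time: 60 to 130 mm above the lip line of the closed sash. Axes as the hood's.
- marker_line (a point): Height of the white line on the marker, on the pillar's front face at its inner edge; the same axes as the hood's.
- bolt (a joint): Travel of the steel barrel bolt on the front of the right pillar, 0 shut (its nose lies over the right end of the lip and blocks it; so it starts) to 0.034 m fully drawn back. It slides outward, along the hood's -y; about 2 N of friction; it stays where it is left. The lip is free from 0.024 m on.
- bolt_knob (a point): Centre of the bolt's black knob, moves with the bolt: a block 30 (hood x) x 16 (y) x 24 mm (z) in front of the right pillar; with the bolt shut at hood (-157, -178, 151.5) mm. Its front 27 mm stand nearer the robot than the lip's front; there the space beside its inner (+y) face is free down to the table. The bolt rod (11 mm thick) lies 39 mm behind this point.
- knob_inner: The black knob itself (13 of its 16 mm); its inner face (towards the sash, hood +y) is the one to push. Origin not on the knob: use point bolt_knob.
- knob_outer: Grey pad, 3 mm thick, on the outer (hood -y) side of the black knob, 7 mm behind its front. Fingers that press it and knob_inner at the same time are pinching the knob. Origin not on the knob.
- mixing_cup: Loose plastic cup, 71 mm wide and 71 mm high, a bystander. Origin: centre of its underside.
- masking_tape: Loose roll of masking tape lying flat, 107 mm across, 25 mm high, a bystander. Origin: centre of its underside.
- pencil: Loose pencil lying on the table in front of the hood, 172 mm long (its y), 8 mm thick, a bystander.
- oil_cutter: Loose chrome glass cutter lying on the table in front of the hood, 130 mm long (its y), 12 mm thick, a bystander.

How it is judged (in metres and radians):
On the way, in this order (a step that is already met when the one before it is completed fails the run):
1. the bolt is drawn back clear of the lip (value of joint bolt above 0.026 m), for 0.1 s.
2. the sash rises, pushed by the fingers from beneath its lip (value of joint sash above 0.015 m and contact force between the fingers and lip_under above 0.5 N), for 0.05 s.
3. the line on the lip stands level with the marker, within 8 mm (z of lip_line in the frame of marker_line between -0.008 and 0.008 m), for 0.2 s.
At the end, for the whole second after the job is handed in: The white line on the sash's lip is within 8 mm of the height of the marker's white line, the sash is at rest, and the bolt is drawn back by more than 26 mm (of 34) (all of step 3 and value of joint bolt above 0.026 m and velocity of joint sash between -0.005 and 0.005 m/s); the robot touches nothing.
It fails at once if the lip is pinched (fingers press its top and its underside at the same time) (contact force between the fingers and lip_top above 0.7 N and contact force between the fingers and lip_under above 0.7 N).
It fails at once if the bolt's knob is pinched (fingers press both its sides at the same time) (contact force between the fingers and knob_inner above 0.7 N and contact force between the fingers and knob_outer above 0.7 N).
It fails at once if the sash runs more than 20 mm past the marker (z of lip_line in the frame of marker_line above 0.02 m).
It fails at once if the cup, tape, pencil or glass cutter is moved more than 25 mm, or the cup is tipped (distance of any of mixing_cup, masking_tape, pencil, oil_cutter from where it was at the start of the episode above 0.025 m or angle between mixing_cup's own z axis and vertical above 0.3 rad).
It also fails if it takes over 48 s, if anything falls off the work surface, if the arm or the gripper's body presses on something with over 40 N, if the wrist force passes 120 N, or if a joint passes its speed limit or range.

## Robot

A 6-joint arm with a two-finger parallel gripper is mounted at the origin on the work surface; the furniture and walls round the work are solid. World frame = base frame: x ahead of the robot, y to its left, z up, the work surface at z = 0. Lengths are in mm, angles in degrees, forces in N, time in s.
With the tool pointing down it reaches from about 275 to 875 mm from the base axis. Payload 12.5 kg.
Tool frame: the origin (TCP) lies at the very end of the fingers, on their centre line; the grasp point (between the pads) lies manip.tcp_to_grasp behind it (manip.tcp_to_grasp is the distance from the TCP to the grasp point, in mm); z points along the fingers, y is the line along which they close (so a half turn about z gives the same grasp; the last joint's range is limited). The gripper opens to 85 mm and grips with 20 to 120 N. Pads are 22 mm wide; open, the fingers measure 114 mm over their backs; the gripper's body (76 mm by 85 mm) begins 54 mm behind the grasp point. The pads swing forward as they close: fully open they stand 13 mm farther back than shut.
Start: joints at [-71.769, 20.094, 94.641, -0, 65.266, -4.847], TCP at [215.615, -505.959, 199.59] pointing down, gripper open.
Joint ranges: [-157.81, 157.81], [-45, 120.19], [0.68, 151.7], [-89.99, 269.99], [4.06, 180], [-164.3, 164.3]. Speed limits (degrees/s): [127.2, 127.2, 159.86, 180, 180, 180].

## Interface

Orientations are given as [roll, pitch, yaw] about the fixed x, y, z axes, in that order (R = Rz(yaw) Ry(pitch) Rx(roll)).
In Python, from workcell import manip, eoat, kin, eyes, workorder, read_time_s, read_joint_positions, read_qd, read_effort, read_tool_pos, read_eef_rot, read_wrist_force, read_ft_torque, read_finger_gap, read_gripper_force gives the robot as it stands. Calls block until the motion is done:
- manip.goto(position, orientation): joint-space move of the TCP to a pose.
- manip.move_straight(position, max_speed=150, frame=None, max_force=None): straight line of the TCP; frame=None keeps the orientation; max_speed is the mean speed in mm/s. With max_force (N) it stops when the force on the tool has changed by that much, and returns True; else False.
- manip.move_joints(angles): joint-space move.
- eoat.move_gripper(opening): opening from 0.0 (shut) to 1.0 (fully open); the grip force is fixed at half the most; returns when the fingers have stopped.
- manip.dwell(seconds).
- kin.solve_ik(position, orientation): joint angles nearest the present ones, or None.
- eyes.capture(name): name is "scene" or "top" or "wrist"; returns (picture, depth): 400x640x3 uint8, blue, green, red; 400x640 float32, mm along the optical axis (not along the pixel's ray), 0 where there is no reading.
- eyes.camera_info(name): a dict with "fov_y" (degrees; the focal length in pixels is half the picture's height over the tangent of half this angle, whatever the lens; pixels are square), "cx", "cy" (the principal point, pixels), "xyz" and "orientation" of the camera in the world; the wrist camera has in their place "mount" (4x4, takes a point from camera to tool coordinates, whose origin is the TCP and whose axes are the flange's). Camera axes: x right, y down, z forward; pixel columns grow to the right and rows downward; lengths in mm; the calibration is good to about 2 mm. A picture is of the moment at which its call begins: read the wrist's pose just before it. camera_info takes no time and is no camera call.
A pose or a line that the arm cannot do raises manip.Unreachable and nothing moves.
- workorder.sign_off(): hands the job in; it is judged then, once.
Readings, each from a call of its own:
- read_time_s(): time.
- read_joint_positions(): joint angles.
- read_qd(): joint speeds.
- read_effort(): joint torques, N m.
- read_tool_pos(): TCP position.
- read_eef_rot(): TCP orientation.
- read_wrist_force(): force on the tool from outside, world axes, zero at the start.
- read_ft_torque(): the same for the moment, N m.
- read_finger_gap(): opening from 0.0 (shut) to 1.0 (fully open).
- read_gripper_force(): force on a finger pad.
Only numpy, scipy, OpenCV 4.12 (cv2) and the standard library are available. Lean on these libraries where they do the work, as an engineer would, in place of code of your own. Each camera call takes 0.05 s, during which the arm holds its last target. There are 200 camera calls.

## Working session

There is one attempt and no reset: what is moved stays moved. The work goes in short steps, each a Python script; the robot and the scene stay as the last script left them, time stands still between calls to the robot, and variables do not carry over. Pictures are saved under pics/ and viewed, at most 12 in all, crops included, and the job is handed in when it is done.

```bash
mkdir -p pics; ls
cat > h.py <<'E'
import numpy as np, cv2
from scipy.spatial.transform import Rotation as R
from workcell import *
def cap(name,fn):
    p,d=eyes.capture(name); cv2.imwrite(f'pics/{fn}.png',p); np.save(f'pics/{fn}.npy',d); return p,d
def pts(name,d):
    i=eyes.camera_info(name); f=200/np.tan(np.radians(i['fov_y'])/2)
    v,u=np.mgrid[0:400,0:640]
    P=np.stack([(u-i['cx'])/f*d,(v-i['cy'])/f*d,d],-1)
    o=np.array(i['orientation'],float)
    M=o if o.shape==(3,3) else R.from_euler('xyz',o,degrees=True).as_matrix()
    return P@M.T+np.array(i['xyz'])
E
python3 - <<'E'
from h import *
for n in('scene','top'):
    print(eyes.camera_info(n)); cap(n,n+'0')
print(manip.tcp_to_grasp,read_time_s(),read_eef_rot())
E
```

```text
pics
{'fov_y': 56.240403410674624, 'cx': 321.7195762428554, 'cy': 200.5024588133818, 'xyz': array([1511.61254878,   38.26599466,  722.99249215]), 'orientation': array([-119.91062477,   -0.40214556,   93.85398161])}
{'fov_y': 43.56285632536712, 'cx': 314.3321735911605, 'cy': 201.07298269835147, 'xyz': array([-234.13806768,  275.24942452, 1249.08319338]), 'orientation': array([-141.24590487,    0.69097301, -112.89010622])}
18.700000000000003 0.1 [-1.79937162e+02 -4.63272333e-03  2.30802726e+01]
```

View pics/scene0.png

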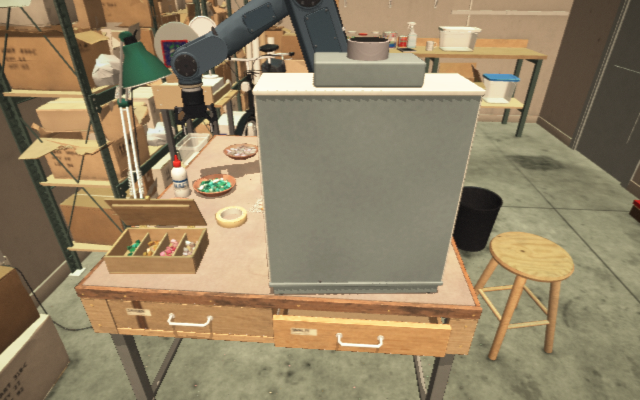

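View pics/top0.png

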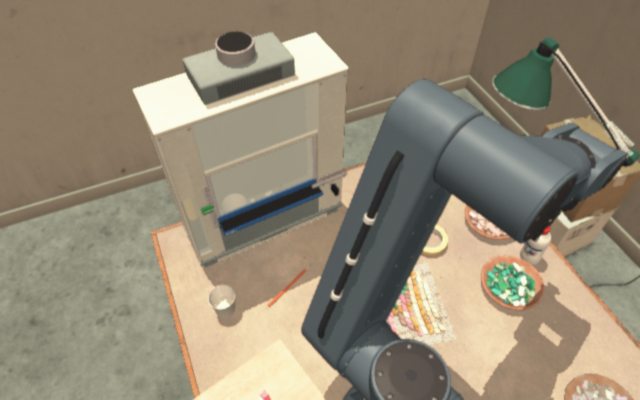

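The scene view shows only the hood's back. The top view shows its front: green marker at about (208,210), blue lip from (221,225) to (318,187), knob at about (336,188), cup at (222,298) and pencil at (287,288).

Run:
```python
from h import *
p=cv2.imread('pics/top0.png'); d=np.load('pics/top0.npy'); P=pts('top',d)
for u,v in [(170,160),(180,190),(185,215),(200,240),(330,140),(330,160),(335,175),(208,210),(221,225),(318,187),(270,207),(336,188),(222,298),(287,288),(140,250)]:
    print(u,v,d[v,u],P[v,u].round(1))
c=p[150:290,150:370]; cv2.imwrite('pics/c1.png',cv2.resize(c,(792,504),interpolation=cv2.INTER_CUBIC))
```

```text
170 160 1094.3789 [588.  281.1 455.7]
180 190 1164.6864 [581.8 281.7 360.8]
185 215 1242.2836 [586.9 290.  262.6]
200 240 1346.656 [592.1 274.9 137.1]
330 140 1301.3442 [ 618.9 -117.1  333.2]
330 160 1367.0128 [ 622.8 -120.   252.8]
335 175 1416.104 [ 617.7 -134.   190.3]
208 210 1255.5317 [582.2 233.1 259.2]
221 225 1328.9641 [588.  211.2 176. ]
318 187 1405.7689 [606.  -76.6 177.5]
270 207 1362.2501 [591.8  71.5 178.2]
336 188 1375.6378 [ 566.7 -113.8  198.2]
222 298 1372.086 [470.5 268.7  15.9]
287 288 1394.5989 [431.5  93.1  10.9]
140 250 2409.254 [1321.9  555.6 -766.9]
```

View pics/c1.png

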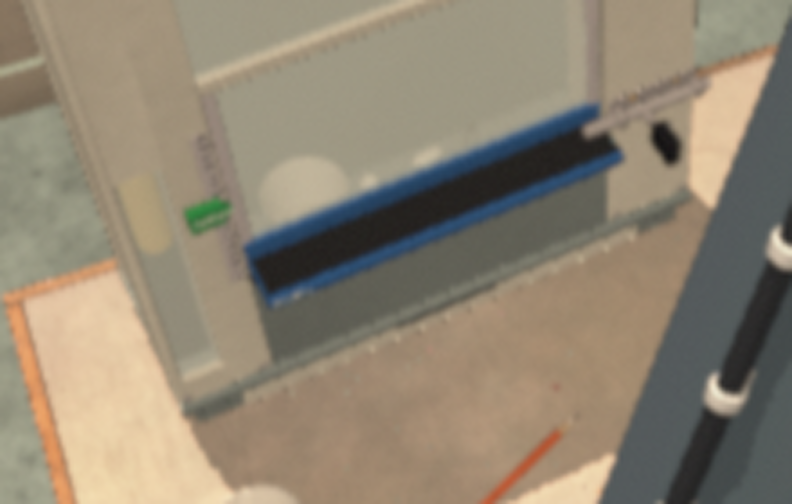

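The crop shows the blue lip's front edge from crop pixel (270,300) to (622,155), the knob at (666,142) and the marker at (208,216). The bolt's nose lies over the right end of the lip.

```bash
cat >> h.py <<'E'
def ray(name,u,v):
    i=eyes.camera_info(name); f=200/np.tan(np.radians(i['fov_y'])/2)
    M=R.from_euler('xyz',i['orientation'],degrees=True).as_matrix()
    return np.array(i['xyz']), M@np.array([(u-i['cx'])/f,(v-i['cy'])/f,1])
def hitz(name,u,v,z):
    o,r=ray(name,u,v); return o+r*(z-o[2])/r[2]
E
python3 - <<'E'
from h import *
d=np.load('pics/top0.npy'); P=pts('top',d)
v,u=np.mgrid[0:400,0:640]
Q=P.reshape(-1,3); 
m=(Q[:,2]>120)&(Q[:,2]<480)&(Q[:,0]>540)&(Q[:,0]<660)&(Q[:,1]>-190)&(Q[:,1]<330)
Q=Q[m]; U=u.ravel()[m];V=v.ravel()[m]
pil=((U<200)|(U>322))
Q=Q[pil]
# robust: fit x=a+b*y
from scipy.optimize import least_squares
r=least_squares(lambda p:p[0]+p[1]*Q[:,1]-Q[:,0],[600,-.1],loss='soft_l1',f_scale=3)
a,b=r.x; res=a+b*Q[:,1]-Q[:,0]; print(a,b,np.degrees(np.arctan(b)),len(Q),np.median(res),np.percentile(abs(res),70), np.ptp(Q[abs(res)<6][:,1]))
L=hitz('top',225,233.3,177);Rr=hitz('top',322.8,193,177)
print(L,Rr,np.linalg.norm(L-Rr))
yaw=np.arctan2(-(L-Rr)[0],(L-Rr)[1]); print('yaw lip',np.degrees(yaw))
ax=np.array([np.cos(yaw),np.sin(yaw),0]); 
org=(L+Rr)/2+145*ax; org[2]=35; print('hood',org)
Rh=R.from_euler('z',yaw).as_matrix()
o,w=ray('top',207.8,210); n=ax; t=((org-119*ax-o)@n)/(w@n); mk=Rh.T@(o+t*w-org); print('marker pt hood',mk)
o,w=ray('top',232,231.4); t=((org-145*ax-o)@n)/(w@n); print('lipline hood',Rh.T@(o+t*w-org))
print('knob', Rh@np.array([-157,-178,151.5])+org)
o,w=ray('top',335,189.4); t=((org-172*ax-o)@n)/(w@n);print('knob seen hood',Rh.T@(o+t*w-org))
E
```

```text
610.6217607945198 -0.08050462986094349 -4.6026493988707005 4596 0.07367558873443159 2.514827708294092 458.2351772021347
[557.13389842 209.1568606  177.        ] [580.90449069 -80.4122345  177.        ] 290.54311537548494
yaw lip 4.6928615054290725
hood [713.53309479  76.23539187  35.        ]
marker pt hood [-119.          167.67417854  225.70545951]
lipline hood [-145.          126.22683728  137.9330822 ]
knob [ 571.62237544 -114.01272962  186.5       ]
knob seen hood [-172.         -168.36252761  172.88108601]
```

```bash
cat >> h.py <<'E'
YAW=np.radians(4.65); RH=R.from_euler('z',YAW).as_matrix(); ORG=np.array([713.5,76.0,35.])
def W(x,y,z): return RH@np.array([x,y,z])+ORG
def H(p): return RH.T@(np.asarray(p)-ORG)
E
python3 - <<'E'
from h import *
print(read_joint_positions())
for roll in (0,180):
  for pit in (90,105,120):
    o=[roll,pit,4.65]
    for nm,p in dict(knob0=(-230,-135,151),knob=(-150,-200,151),under=(-118,-10,105),up=(-118,-10,215)).items():
        q=kin.solve_ik(W(*p),o); print(roll,pit,nm,W(*p).round(),None if q is None else np.round(q,0))
d=np.load('pics/top0.npy');P=pts('top',d)
print('tape', P[240,436])
E
```

```text
[-7.17685361e+01  2.01214862e+01  9.46731100e+01 -7.65531222e-04
  6.52684082e+01 -4.84849065e+00]
0 90 knob0 [495. -77. 186.] [-39.  44. 146. 136.  98.  83.]
0 90 knob [ 580. -136.  186.] [-37.  41. 133. 138.  86.  94.]
0 90 under [597.  56. 140.] [ -3.  50. 134. 173.  94.  89.]
0 90 up [597.  56. 250.] [ -3.  29. 137. 172.  77.  92.]
0 105 knob0 [495. -77. 186.] [-37.  25. 147. 136.  69.  96.]
0 105 knob [ 580. -136.  186.] [-36.  28. 133. 134.  61. 104.]
0 105 under [597.  56. 140.] [ -2.  35. 136. 173.  66.  91.]
0 105 up [597.  56. 250.] [ -2.  16. 135. 170.  46.  95.]
0 120 knob0 [495. -77. 186.] [-33.  10. 142. 125.  40. 117.]
0 120 knob [ 580. -136.  186.] [-33.  18. 129. 119.  37. 124.]
0 120 under [597.  56. 140.] [ -2.  24. 132. 170.  36.  95.]
0 120 up [597.  56. 250.] [ -2.   8. 128. 160.  17. 106.]
180 90 knob0 [495. -77. 186.] [ -7.  66.  57. -21. 145.  72.]
180 90 knob [ 580. -136.  186.] [-10.  78.  29. -41. 157.  51.]
180 90 under [597.  56. 140.] [  2.  85.  21.  -9. 164.  82.]
180 90 up [597.  56. 250.] [  2.  76.  25. -13. 169.  78.]
180 105 knob0 [495. -77. 186.] [ -7.  72.  57. -28. 154.  68.]
180 105 knob [ 580. -136.  186.] [-10.  83.  30. -64. 164.  31.]
180 105 under [597.  56. 140.] [  2.  91.  19. -26. 174.  65.]
180 105 up [597.  56. 250.] [  2.  80.  28. -43. 176.  48.]
180 120 knob0 [495. -77. 186.] [ -8.  76.  59. -37. 162.  61.]
180 120 knob [ 580. -136.  186.] [-11.  86.  35. 268. 167.   6.]
180 120 under [597.  56. 140.] [  2.  93.  25. 225. 177. -44.]
180 120 up [597.  56. 250.] [  2.  81.  35. 213. 176. -56.]
tape [ 410.9923489  -376.58405918    2.16749877]
```

Run:
```python
from h import *
O=[0,90,4.65]
eoat.move_gripper(0.0)
manip.move_joints([-60,0,110,0,70,0])
manip.move_joints([-60,0,125,136,80,83])
print(read_tool_pos())
manip.goto(W(-240,-120,165),O)
print(read_tool_pos(),H(read_tool_pos()),read_eef_rot(),read_wrist_force(),read_time_s())
print(read_joint_positions())
print(eyes.camera_info('wrist'))
np.save('pics/w1pose.npy',np.r_[read_tool_pos(),read_eef_rot()]); p,d=cap('wrist','w1'); cap('top','t1')
```

```text
[ 465.13549401 -306.75579987  603.87910154]
[484.35706651 -63.64516006 200.53556005] [-239.7095705  -120.60918913  165.53556005] [-44.97919149  89.88491753 -40.36590905] [-0.48934551 -0.74140892  0.4613603 ] 5.35
[-37.79224465  41.65580032 149.02465559 137.08508414  97.94617941
  82.66891572]
{'fov_y': 61.12387587672244, 'cx': 315.9547861119312, 'cy': 201.1820269706616, 'mount': array([[ 1.25314934e-04, -9.61245370e-01, -2.75694257e-01,
         6.82238950e+01],
       [ 9.99999612e-01,  3.60848111e-04, -8.03602852e-04,
         8.73596840e-01],
       [ 8.71943273e-04, -2.75694049e-01,  9.61245042e-01,
        -1.73962732e+02],
       [ 0.00000000e+00,  0.00000000e+00,  0.00000000e+00,
         1.00000000e+00]])}
```

View pics/w1.png

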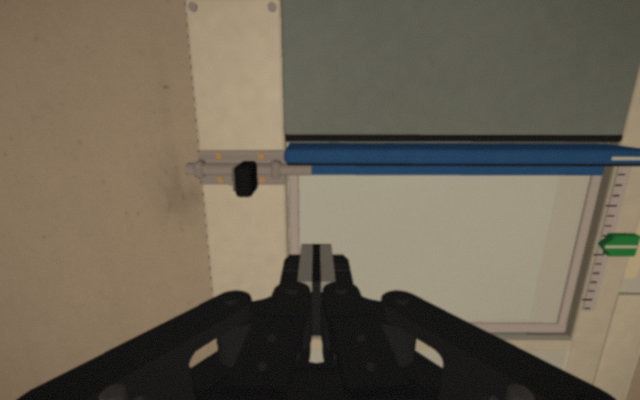

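The wrist view is upside down. It shows the knob at (245,179), the lip's white line at about (625,158), the marker's line at about (620,245) and the fingertips at (317,250).

```bash
cat >> h.py <<'E'
def wray(pose,u,v):
    i=eyes.camera_info('wrist'); f=200/np.tan(np.radians(i['fov_y'])/2); m=i['mount']
    Rt=R.from_euler('xyz',pose[3:],degrees=True).as_matrix()
    c=np.array([(u-i['cx'])/f,(v-i['cy'])/f,1])
    return Rt@m[:3,3]+pose[:3], Rt@m[:3,:3]@c
def whit(pose,u,v,hx):  # hit hood plane x=hx, hood coords
    o,w=wray(pose,u,v); a=RH[:,0]; t=((W(hx,0,0)-o)@a)/(w@a); return H(o+t*w)
E
python3 - <<'E'
from h import *
p=cv2.imread('pics/w1.png'); d=np.load('pics/w1.npy'); pose=np.load('pics/w1pose.npy')
for u,v,x in [(247,179,-172),(286,148,-145),(286,162,-145),(625,158,-145),(620,245,-119)]:
    print(u,v,whit(pose,u,v,x).round(1))
i=eyes.camera_info('wrist');
def dep(u,v):
    o,w=wray(pose,u,v); return H(o+w*d[v,u]).round(1)
for u,v in [(240,60),(230,250),(630,245),(618,240),(400,153),(600,155),(320,153),(242,179)]: print(u,v,d[v,u],dep(u,v))
a=cv2.resize(p[130:275,560:640],None,fx=4,fy=4,interpolation=cv2.INTER_CUBIC)
b=cv2.resize(p[130:275,210:310],None,fx=4,fy=4,interpolation=cv2.INTER_CUBIC)
cv2.imwrite('pics/c2.png',np.hstack([b,a]))
E
```

```text
247 179 [-172.  -170.3  150. ]
286 148 [-145.  -143.7  130.8]
286 162 [-145. -144.  142.]
625 158 [-145.   125.6  138.3]
620 245 [-119.   165.5  224.3]
240 60 284.9687 [-106.9 -184.1   62. ]
230 250 334.23218 [-105.9 -204.8  236.1]
630 245 320.4322 [-116.7  177.1  225.2]
618 240 318.1351 [-117.6  163.7  219.8]
400 153 270.65292 [-142.7  -52.9  135. ]
600 155 272.7794 [-140.8  108.7  136.5]
320 153 0.0 [-413.6 -119.7   97.1]
242 179 250.41801 [-168.5 -174.7  150.8]
```

View pics/c2.png

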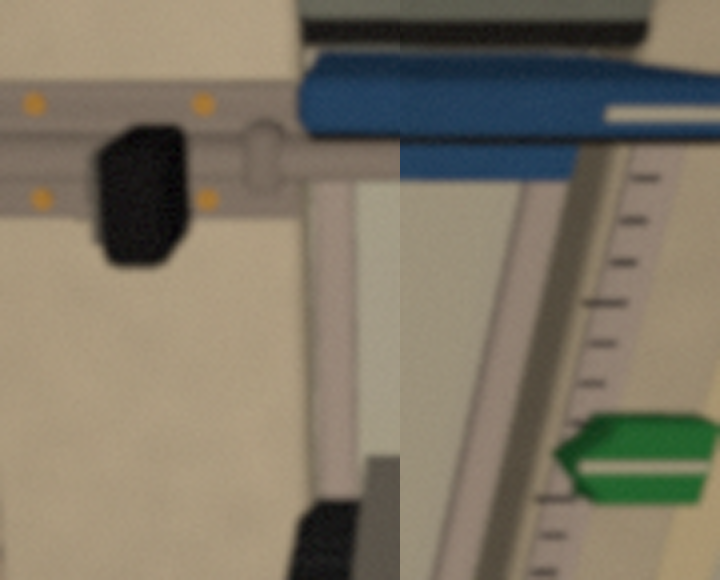

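Both cameras agree the marker is about 87.6 mm above the lip line. I'll shift my hood estimate by (+1.8, +2) mm and push the bolt.

```bash
sed -i 's/713.5,76.0,35/715.3,78.0,35/' h.py
python3 - <<'E'
from h import *
O=[0,90,4.65]
manip.goto(W(-240,-120,153),O)
print(manip.move_straight(W(-154,-122,152),max_speed=60,max_force=10),H(read_tool_pos()))
f0=read_wrist_force()
s=manip.move_straight(W(-154,-205,152),max_speed=35,max_force=14)
print(s,H(read_tool_pos()),read_wrist_force()-f0,f0)
cap('wrist','w2')
manip.move_straight(W(-154,-140,152),max_speed=80)
manip.move_straight(W(-235,-120,152),max_speed=100)
np.save('pics/w3pose.npy',np.r_[read_tool_pos(),read_eef_rot()]); p,d=cap('wrist','w3'); print(read_time_s())
E
```

```text
False [-154.20612487 -122.07577194  151.88970908]
False [-153.9962982  -204.86490438  152.00002246] [ 0.94873213 -0.50608033  0.01872405] [-0.69080102  0.46621692 -0.36675807]
11.8583
```

View pics/w3.png

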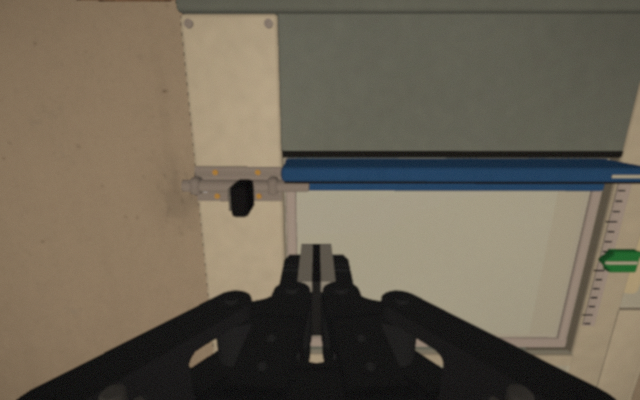

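The bolt still appears shut, with the knob at (241,198), so the fingers seem to have missed it. I'll check the picture taken at the end of the push.

View pics/w2.png

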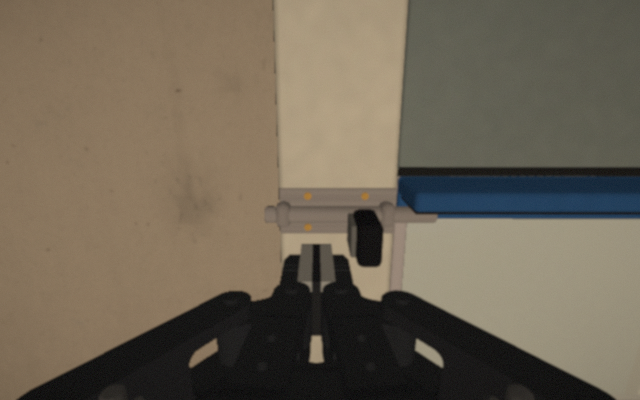

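Run:
```python
from h import *
d=np.load('pics/w2.npy'); i=eyes.camera_info('wrist'); f=200/np.tan(np.radians(i['fov_y'])/2); m=i['mount']
c=m[:3,:3].T@(-m[:3,3]); print('TCP px',c[:2]/c[2]*f+[i['cx'],i['cy']],c[2])
def tool(u,v): 
    z=d[v,u]; return (m[:3,:3]@np.array([(u-i['cx'])/f*z,(v-i['cy'])/f*z,z])+m[:3,3]).round(1)
print('tool coords (x down,y,z fwd)')
for u,v in [(310,246),(310,250),(327,250),(310,260),(310,275),(366,225),(366,240),(366,255),(372,240),(366,262),(352,240),(300,212),(300,120),(330,212)]: print(u,v,d[v,u],tool(u,v))
```

```text
TCP px [314.62275322 233.26020815] 186.03132370867212
tool coords (x down,y,z fwd)
310 246 146.09549 [  9.4  -1.8 -38.9]
310 250 142.59496 [  9.2  -1.7 -42.6]
327 250 141.50017 [  9.6   5.4 -43.6]
310 260 132.82608 [  9.4  -1.6 -52.6]
310 275 121.4998 [  9.3  -1.3 -64.5]
366 225 169.42288 [ 10.1  25.8 -14.4]
366 240 169.97322 [  2.6  25.9 -15.9]
366 255 172.54396 [ -5.7  26.2 -15.6]
372 240 169.73555 [  2.7  28.8 -16.1]
366 262 173.11267 [ -9.4  26.3 -16.1]
352 240 177.76385 [-0.4 19.7 -8.7]
300 212 216.70018 [ 1.8 -9.5 32.4]
300 120 212.88309 [58.6 -9.3 44.7]
330 212 217.28596 [ 1.6  9.7 33. ]
```

The visible fingertips end about 37 mm behind the nominal TCP, which explains the miss. I'll check the gripper opening and find the real tip position by gently touching the lip's front face.

Run:
```python
from h import *
print('gap',read_finger_gap())
manip.move_straight(W(-185,-100,136),max_speed=100)
print(manip.move_straight(W(-100,-100,136),max_speed=25,max_force=4),H(read_tool_pos()),read_wrist_force())
cap('wrist','w4')
p=H(read_tool_pos()); manip.move_straight(W(p[0]-15,-100,136),max_speed=60)
print(read_time_s())
```

```text
gap -0.001976157675592558
True [-112.23823954  -99.92068154  135.7491255 ] [-2.81432025 -0.34349771  1.47871952]
15.55
```

View pics/w4.png

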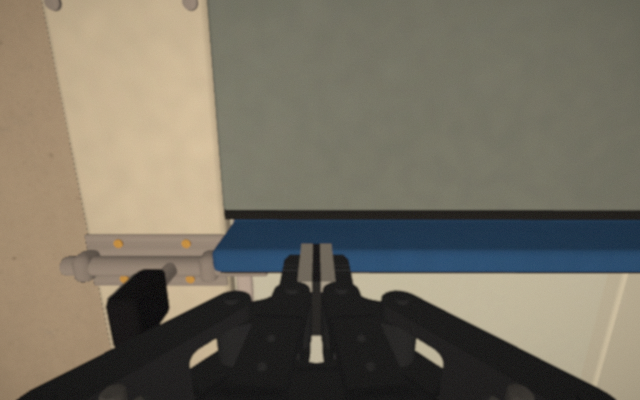

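The fingertips touched the lip's front at a TCP hood x of −112, so the real tips lie about 33 mm behind the nominal TCP. I'll allow for that and repeat the bolt push.

Run:
```python
from h import *
manip.move_straight(W(-145,-125,153),max_speed=80)
print(manip.move_straight(W(-119,-125,153),max_speed=40,max_force=6),H(read_tool_pos()))
f0=read_wrist_force()
s=manip.move_straight(W(-119,-222,153),max_speed=30,max_force=14)
print(s,H(read_tool_pos()),RH.T@(read_wrist_force()-f0))
y=H(read_tool_pos())[1]
manip.move_straight(W(-119,y+15,153),max_speed=60)
manip.move_straight(W(-200,-120,153),max_speed=100)
np.save('pics/w5pose.npy',np.r_[read_tool_pos(),read_eef_rot()]); cap('wrist','w5'); print(read_time_s())
```

```text
False [-119.12128282 -124.89053811  152.91685804]
True [-119.01638575 -191.11971859  152.82120393] [2.875446  5.4773049 1.3769892]
20.5917
```

View pics/w5.png

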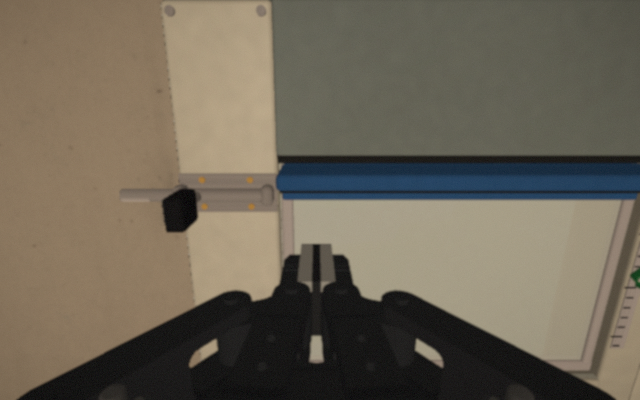

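The bolt is fully back: the nose is clear of the lip and the knob is now at (180,211). Next I go under the lip at hood y ≈ +50, find the contact height and lift 75 mm.

Run:
```python
from h import *
manip.goto(W(-200,50,106),[0,90,4.65])
print(manip.move_straight(W(-92,50,106),max_speed=70,max_force=6),H(read_tool_pos()))
f0=read_wrist_force()
s=manip.move_straight(W(-92,50,128),max_speed=15,max_force=2.5)
z=H(read_tool_pos())[2]; print(s,H(read_tool_pos()),read_wrist_force()-f0)
print(manip.move_straight(W(-92,50,z+75),max_speed=30,max_force=20),H(read_tool_pos()),read_wrist_force()-f0)
manip.dwell(.2)
np.save('pics/w6pose.npy',np.r_[read_tool_pos(),read_eef_rot()]); cap('wrist','w6'); cap('top','t6');print(read_time_s())
```

```text
False [-92.27033539  50.03161298 105.79885293]
True [-92.05066166  49.99806549 119.55059389] [-0.90567572  0.73108306  0.37748127]
False [-91.95263031  49.9995074  194.55118541] [-2.47818388  0.36786863 -1.82107422]
27.1333
```

View pics/w6.png

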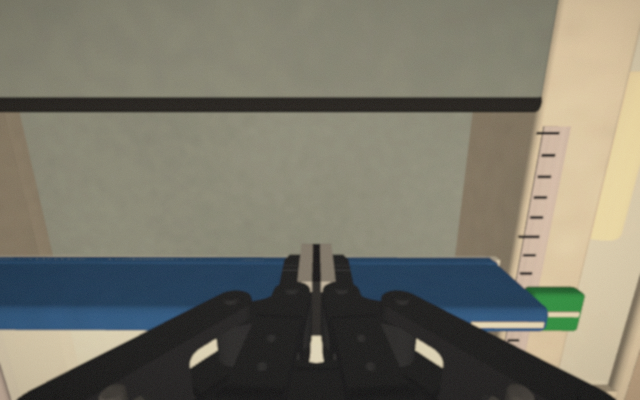

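The sash is up with the fingers under the lip. The lip's line is at about (510,325) and the marker's line at about (562,314).

Run:
```python
from h import *
p=cv2.imread('pics/w6.png'); pose=np.load('pics/w6pose.npy')
cv2.imwrite('pics/c6.png',cv2.resize(p[270:345,460:600],None,fx=5,fy=5,interpolation=cv2.INTER_CUBIC))
def cen(u,a,b):
    g=p[a:b,u-2:u+3].astype(float).mean(1)
    w=g.min(1); w=np.clip(w-np.median(w)-20,0,None); return (w*np.arange(a,b)).sum()/w.sum()
for u in (500,515,530): v=cen(u,316,331); print('lip',u,v,whit(pose,u,v,-145))
for u in (552,560,568): v=cen(u,305,326); print('mk',u,v,whit(pose,u,v,-119))
```

```text
lip 500 324.7868162692847 [-145.          127.08045493  214.36405747]
lip 515 324.7876344086021 [-145.          133.29528192  214.35953046]
lip 530 324.7032967032967 [-145.          139.50244885  214.31403945]
mk 552 314.07716785998406 [-119.          168.43486716  227.00373295]
mk 560 314.08000000000004 [-119.          172.4204769   227.00234864]
mk 568 314.07848605577686 [-119.          176.40540789  226.99847508]
```

View pics/c6.png

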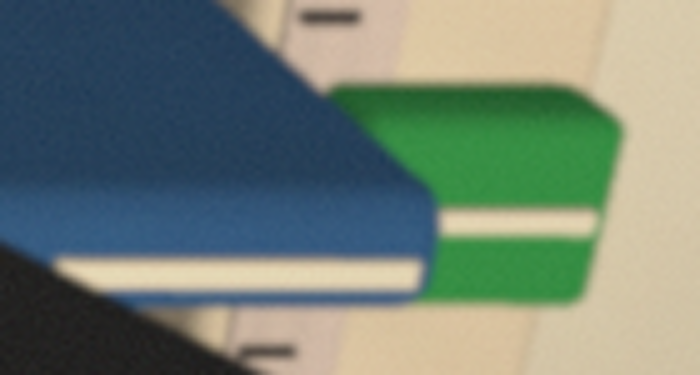

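Both estimates give 12.6 mm still to go.

```bash
cat >> h.py <<'E'
def gap(fn):
    pose=np.r_[read_tool_pos(),read_eef_rot()]; p,d=cap('wrist',fn); r={}
    for nm,hx,z,ys in (('lip',-145,226.5,(126,132,138)),('mk',-119,226.5,(168,172,176))):
        o=[]
        for y in ys:
            i=eyes.camera_info('wrist'); f=200/np.tan(np.radians(i['fov_y'])/2); m=i['mount']
            Rt=R.from_euler('xyz',pose[3:],degrees=True).as_matrix()
            c=m[:3,:3].T@(Rt.T@(W(hx,y,z)-pose[:3])-m[:3,3]); u,v=(c[:2]/c[2]*f+[i['cx'],i['cy']]).round().astype(int)
            if not(3<u<637 and 10<v<390): continue
            g=p[v-9:v+10,u-2:u+3].astype(float).mean(1).min(1); w=np.clip(g-np.median(g)-20,0,None)
            o.append(whit(pose,u,(w*np.arange(v-9,v+10)).sum()/w.sum(),hx)[2])
        r[nm]=np.round(o,2)
    return r
E
python3 - <<'E'
from h import *
x,y,z=H(read_tool_pos())
print(manip.move_straight(W(-92,50,z+12.4),max_speed=15,max_force=20)); manip.dwell(.3)
print(gap('w7'))
z=H(read_tool_pos())[2]
manip.move_straight(W(-93,50,z-18),max_speed=25)
manip.dwell(.1); print(gap('w8'))
manip.move_straight(W(-190,50,z-20),max_speed=80)
manip.dwell(.2); print(gap('w9'),read_time_s(),read_wrist_force())
E
```

```text
False
{'lip': array([227.14, 227.53, 227.7 ]), 'mk': array([226.9 , 226.9 , 226.89])}
{'lip': array([nan, nan, nan]), 'mk': array([226.98, 227.02, 227.03])}
{'lip': array([228.97, 227.34, 228.56]), 'mk': array([226.69, 226.68, 226.68])} 31.0917 [-0.48677998 -0.11990876 -0.26643582]h.py:39: RuntimeWarning: invalid value encountered in scalar divide
  o.append(whit(pose,u,(w*np.arange(v-9,v+10)).sum()/w.sum(),hx)[2])
```

View pics/w9.png

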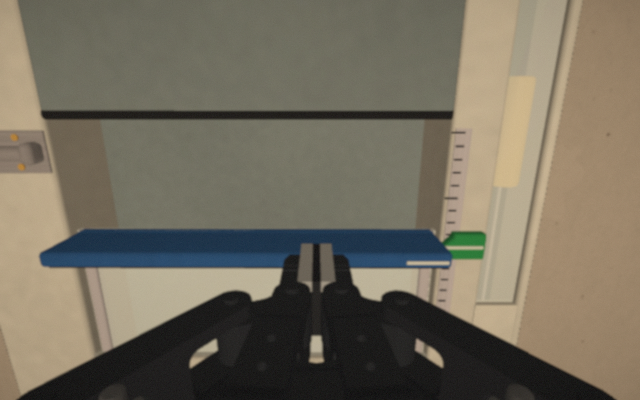

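The hand is clear of the lip. The lip's line is at about (428,263) and the marker's line at (465,247). I'll measure them precisely.

Run:
```python
from h import *
pose=np.r_[read_tool_pos(),read_eef_rot()]; p,_=cap('wrist','w10'); 
print(p[254:272,428].tolist())
for v in (262,263,264): print(v,whit(pose,428,v,-145)[2])
print(whit(pose,468,247.3,-119)[2])
```

```text
[[98, 69, 41], [101, 72, 43], [104, 73, 41], [108, 78, 45], [110, 77, 45], [109, 78, 50], [114, 97, 85], [127, 135, 141], [147, 170, 184], [151, 178, 191], [142, 157, 166], [119, 113, 107], [105, 81, 59], [91, 75, 69], [104, 111, 123], [126, 143, 161], [138, 156, 174], [135, 152, 171]]
262 226.43443348437575
263 227.21141772981707
264 227.9897842513966
226.55137956432918
```

The difference is about 0.5 mm, the sash has stayed put and the hand is clear.

```bash
python3 -c "
from h import *
x,y,z=H(read_tool_pos()); manip.move_straight(W(x-25,y,z)); manip.dwell(.3); print(workorder.sign_off())"
```

```text
the job is handed in; nothing more can be done
None
```

The job is handed in: the bolt is fully back, the sash line stands within about 0.5 mm of the marker line, and the hand is clear; I did not re-image the bystanders at the end and no verdict came back.

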